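# Hold a rectifier under test in a bayonet-lidded test cell

### The arm

A 6-joint arm with a two-finger parallel gripper is mounted at the origin on a cart in front of the work surface, level with it; the furniture and walls round the work are solid. World frame = base frame: x ahead of the robot, y to its left, z up, the work surface at z = 0. Lengths are in m, angles in rad, forces in N, time in s.
With the tool pointing down it reaches from about 0.35 to 0.975 m from the base axis. Payload 4.9 kg.
Tool frame: the origin (TCP) lies at the very end of the fingers, on their centre line; the grasp point (between the pads) lies 19 mm behind it; z points along the fingers, y is the line along which they close (so a half turn about z gives the same grasp; the last joint's range is limited). The gripper opens to 85 mm and grips with 20 to 120 N. Pads are 22 mm wide; open, the fingers measure 114 mm over their backs; the gripper's body (76 mm by 85 mm) begins 54 mm behind the grasp point. The pads swing forward as they close: fully open they stand 13 mm farther back than shut.
Start: joints at [1.049, 0.053, 1.613, -0, 1.476, -0.119], TCP at [0.245, 0.575, 0.231] pointing down, gripper open.
Joint ranges: [-3.01, 3.01], [-1.01, 2.22], [0.06, 2.58], [-1.02, 4.17], [0.09, 2.62], [-3.14, 3.14]. Speed limits (rad/s): [2.57, 2.57, 3.14, 3.14, 3.14, 3.14].

### API

Orientations are given as a rotation vector (axis times angle).
In Python, from station import ctrl gives the robot as it stands.
- The arm moves only by the tool jog_arm, never from a script. Its argument "plan" is a list of rows, each a list of 7 numbers: the shift along the tool's x, y, z in units of 0.02 m (1.0 is 0.02 m), then the turn, a rotation vector about the tool's x, y, z in units of 45 degrees (1.0 is 45 degrees), then the opening, from -1 (shut) to 1 (fully open). A call has 1 to 8 rows; each row shifts and turns the commanded pose from where the row before left it, along the tool's axes as they then stand; what a row does not reach is not made up. A row lasts 1/10 s, in which the tool goes at most 50 mm and 8.59 degrees, less where a joint would pass 70% of its speed; a pose out of reach is approached as far as the arm can. A call with a number of a shift or a turn outside -1 to 1 is refused whole. A call with a gripper value outside its range is refused whole. The fingers move at their own pace and stop on an object; "grip_force" is the grip in N (left out, the last holds). Time passes only in rows, so rows that do not move let the fingers close. It gives the time, the measured TCP pose, the force, the opening and the grip force at its end, in the units of the state.
- ctrl.get_obs(): the state, without advancing time (a new reading comes with each control period).
- ctrl.get_image(name): name is "side" or "top" or "wrist"; returns (picture, depth): 420x560x3 uint8, red, green, blue; 420x560 float32, m along the optical axis (not along the pixel's ray), 0 where there is no reading.
- ctrl.camera_info(name): a dict with "camera_matrix" (3x3 intrinsics, pixels), "k1" (the pictures are not rectified: a ray, as slopes to the right and down, at radius r is drawn at 1 + k1 r^2 times it, then the intrinsics apply), "rvec" (rotation vector, rad) and "tvec" (3), from world to camera coordinates, as OpenCV has them; the wrist camera has in their place "T_tool_cam" (4x4, takes a point from camera to tool coordinates, whose origin is the TCP and whose axes are the flange's). Camera axes: x right, y down, z forward; pixel columns grow to the right and rows downward; lengths in m; the calibration is good to about 2 mm. A picture is of the moment at which its call begins: read the wrist's pose just before it. camera_info takes no time and is no camera call.
- ctrl.finish_job(): hands the job in; it is judged then, once.
The state is a dict: "t": time; "q": joint angles; "dq": joint speeds; "effort": joint torques, N m; "tool_pos": TCP position; "tool_rot": TCP orientation; "contact_force": force on the tool from outside, world axes, zero at the start; "wrist_torque": the same for the moment, N m; "opening": finger opening in m; "grip_force": force on a finger pad.
Only numpy, scipy, OpenCV 4.12 (cv2) and the standard library are available. Lean on these libraries where they do the work, as an engineer would, in place of code of your own. Each camera call takes 0.05 s, during which the arm holds its last target. There are 200 camera calls.

### The job

Lay the black rectifier stick flat in the cradle of the test cell, its brass spool end in the brass fork at the far side, and let it go there. Then take the loose lid by its bar, let its two lugs into the two slots of the cell's collar, push it down flush against the spring and turn it clockwise (seen from above) the quarter turn to its stop. The lid is a hold-to-test interlock that springs back when let go, so finish while still gripping the bar, with the lid pressed down flush and turned against the stop; leave the carton, the tweezers and the tray where they are.

Things in the scene. Friction and masses are not known exactly. Their poses are not given: they have to be found in the camera images.
- cell: Fixed test cell: grey base plate 150 x 124 mm, 12 mm high; on it an aluminium drum 112 mm across, open at the top through a steel collar. Origin: axis of the drum at bench height; x points to its rear, where a black block with two brass posts stands 64 to 80 mm behind the axis, up to 49 mm high.
- cell_mouth (a point): Centre of the collar's top face, 38 mm above the bench; axes as the cell's. Collar 108 mm across, 6 mm thick, round bore 80 mm. Two lug slots, 16 mm wide and 7.5 mm deep (edges with a 3 mm lead-in), open from the bore into the collar at the cell's +y and -y sides. Fingers inside the bore can open to about 40 mm only.
- cell_cradle (a point): Top of the cradle's white bed, 18 mm above the bench, 5 mm in front of the drum's axis: the rectifier's origin belongs here, with the same yaw as the cell (spool end to +x, the rear). White cheeks 22 mm apart stand 15 to 22 mm towards -x. Axes as the cell's.
- cell_fork (a point): Middle of the brass fork in the cradle, 27 mm towards +x of cell_cradle, 27 mm above the bench: 4 mm thick, gap 13 mm, flared tops 31 mm above the bench (as the cheeks'). It takes the thin part of the rectifier's spool; the wrong end does not fit it and stands high, in the lid's way.
- cell_plunger (a joint): Spring follower ring under the collar, m: 0 at rest, about 0.006 when the lid is flush on the collar. It pushes up with 4 N at 0 and 8 N at 0.006.
- cell_rotor (a joint): Turn of the follower with its two pockets for the lugs, rad: 0 with the pockets under the slots; grows as the lid turns clockwise seen from above, stop at 1.40 (80 degrees). A return spring resists with 0.13 N m at 0 and 0.35 N m at the stop.
- lid: Loose aluminium lid, about 0.2 kg: skirt 74 mm across (69 mm inside), flange 100 mm across (16.5 to 26 mm above the origin), two lugs 12 mm wide, 8 mm high at the skirt's foot at +y and -y, reaching 45 mm from the axis. Black bar on top along y, in line with the lugs. Origin: centre of its underside, z up; stands upright on the bench.
- lid_handle (a point): Middle of the lid's bar, 47 mm above the lid's origin; axes as the lid's. The bar is 56 mm long (y), 15 mm wide (x), and stands 26 to 51 mm above the lid's origin; grip it across, along x. The lid goes in with its yaw equal to the cell's or half a turn from it, and is then turned clockwise (yaw falls).
- lid_flange (a point): Centre of the flange's underside, 16.5 mm above the lid's origin. Lugs in the slots and resting on the follower, it is 6 mm above the collar; the lid can turn only once pushed down 4 mm or more. Flush, it lies on the collar (38 mm above the bench); turned but not pressed the lid rises 2.5 mm.
- rectifier: Loose rectifier stick, 45 g: black bar 44 mm long (x), 18 x 18 mm; flat brass cap, 14 mm across, 2 mm thick, on its -x end; brass spool on its +x end: thin part 9 mm across from x 22 to 32 mm, then a button 13 mm across to 34.5 mm. Origin: middle of the underside of the black bar, z up; lies flat on the bench.
- ferrule (a point): Middle of the thin part of the rectifier's brass spool, 27 mm along +x from the rectifier's origin, on its axis (9 mm up).
- carton: Bystander: small brown carton, 70 x 120 x 45 mm, origin at its underside.
- tweezers: Bystander: black tweezers, 120 mm long, lying on the bench.
- esd_tray: Bystander: black tray of parts, 75 x 100 x 20 mm, origin at its underside.
Mind the look-alikes: they are no part of the job. Leave any green or pink look-alike of the lid alone.

How it is judged:
On the way, in this order (a step that is already met when the one before it is completed fails the run):
1. the rectifier lies flat in the cradle, spool in the fork, released (distance between rectifier and cell_cradle below 0.006 m and x of ferrule in the frame of cell_cradle above 0.02 m and angle between rectifier's own z axis and vertical below 0.08 rad and contact force between the fingers and rectifier below 0.05 N), for 0.2 s.
2. the lid, its lugs in the slots, is pushed down before it is turned (value of joint cell_plunger above 0.004 m and value of joint cell_rotor below 0.4 rad and horizontal distance between lid and cell below 0.005 m and angle between lid's own z axis and vertical below 0.1 rad).
At the end, for the whole second after the job is handed in: The fingers still grip the lid (more than 3 N on it); the lid is level, centred within 4 mm, pressed down to within 1.7 mm of flush on the collar and turned at least 70 of its 80 degrees, still; the rectifier lies flat in the cradle within 6 mm of its place, spool end in the fork (value of joint cell_rotor above 1.22 rad and z of lid in the frame of cell below 0.0232 m and value of joint cell_plunger above 0.0042 m and horizontal distance between lid and cell below 0.004 m and angle between lid's own z axis and vertical below 0.06 rad and angle between the y axis of lid and the x axis of cell, either way round below 0.5 rad and angular speed of lid below 0.3 rad/s and contact force between the fingers and lid above 3 N and distance between rectifier and cell_cradle below 0.006 m and x of ferrule in the frame of cell_cradle above 0.02 m and angle between rectifier's own z axis and vertical below 0.08 rad); the arm keeps its last pose, push and grip.
It fails at once if the carton, the tweezers or the tray is shifted by more than 25 mm (distance of any of carton, tweezers, esd_tray from where it was at the start of the episode above 0.025 m).
It fails at once if the rectifier is dropped from above the cell instead of laid in it (height (world z) of rectifier above 0.06 m and contact force between the fingers and rectifier below 0.01 N).
It also fails if it takes over 59 s, if anything falls off the work surface, if the arm or the gripper's body presses on something with over 40 N, if the wrist force passes 120 N, or if a joint passes its speed limit or range.

## Working session

There is one attempt and no reset: what is moved stays moved. The work goes in short steps, Python scripts to look and compute and a tool call to move; the robot and the scene stay as the last step left them, time stands still between calls to the robot, and variables do not carry over. Pictures are saved under pics/ and viewed, at most 10 in all, crops included, and the job is handed in when it is done.

Besides the shell and the picture viewer there is one more tool, called after "Emit:" by a JSON object that holds its "fn" and its "kwargs". jog_arm: Moves the arm, as the interface text tells. Shifts and turns lie within -1 to 1; 1 stands for 0.02 m of shift or 45 degrees of turn. Its arguments: {"type":"object","properties":{"plan":{"type":"array"},"grip_force":{"type":"number"}},"required":["plan"]}

```bash
mkdir -p pics; cat > h.py <<'E'
import numpy as np, cv2
from station import ctrl
from scipy.spatial.transform import Rotation as R
def cam(name,obs=None):
    c=ctrl.camera_info(name);K=np.array(c["camera_matrix"]);
    if "rvec" in c and c["rvec"] is not None:
        Rw=R.from_rotvec(np.ravel(c["rvec"])).as_matrix();t=np.ravel(c["tvec"]);Rc=Rw.T;o=-Rw.T@t
    else:
        T=np.array(c["T_tool_cam"]);o_=obs or ctrl.get_obs();Rt=R.from_rotvec(o_["tool_rot"]).as_matrix()
        Rc=Rt@T[:3,:3];o=Rt@T[:3,3]+np.array(o_["tool_pos"])
    return K,float(c["k1"]),Rc,o
def undist(C,uv):
    K,k1,_,_=C;uv=np.atleast_2d(np.array(uv,float))
    d=np.array([k1,0,0,0,0.])
    return cv2.undistortPoints(uv[:,None,:],K,d)[:,0,:]
def onplane(C,uv,z):
    n=undist(C,uv);r=np.c_[n,np.ones(len(n))]@C[2].T
    s=(z-C[3][2])/r[:,2];return C[3]+r*s[:,None]
def cloud(C,D):
    h,w=D.shape;u,v=np.meshgrid(np.arange(w),np.arange(h))
    n=undist(C,np.c_[u.ravel(),v.ravel()]);p=np.c_[n,np.ones(len(n))]*D.reshape(-1,1)
    return (p@C[2].T+C[3]).reshape(h,w,3)
def proj(C,P):
    q=(np.atleast_2d(P)-C[3])@C[2];n=q[:,:2]/q[:,2:];n=n*(1+C[1]*(n**2).sum(1,keepdims=True))
    return n@C[0][:2,:2].T+C[0][:2,2]
def grab(name,save=True):
    o=ctrl.get_obs();C=cam(name,o);I,D=ctrl.get_image(name)
    if save: np.savez("pics/%s.npz"%name,I=I,D=D,K=C[0],k=C[1],R=C[2],o=C[3])
    return C,I,D
def load(name):
    f=np.load("pics/%s.npz"%name);return (f["K"],float(f["k"]),f["R"],f["o"]),f["I"],f["D"]
E
python3 - <<'E'
from h import *
ims=[]
for n in("top","side"):
    C,I,D=grab(n);print(n,C[3],C[2][:,2],(D>0).mean());cv2.imwrite("pics/%s0.png"%n,I[:,:,::-1])
print(ctrl.get_obs())
print(ctrl.camera_info("wrist"))
E
```

```text
top [ 0.31175608 -0.02125559  1.3339516 ] [ 0.1352841  -0.00230878 -0.99080416] 0.9960416666666667
side [0.42330793 1.13917049 0.86506179] [ 0.04068282 -0.82515351 -0.56344174] 0.9960756802721088
{'t': 0.1, 'q': array([ 1.04901755e+00,  5.32946341e-02,  1.61412852e+00,  9.20705915e-06,
        1.47599656e+00, -1.18997059e-01]), 'dq': array([-0.001331  , -0.00071659, -0.0042343 , -0.00056346, -0.00178069,
        0.00031254]), 'effort': array([-5.09002475e-04, -3.94900739e+01, -3.71364820e+01, -1.55296243e-04,
        3.88169297e-03, -4.84893405e-06]), 'tool_pos': array([0.2447063 , 0.57450551, 0.23020043]), 'tool_rot': array([-6.28304199e-01, -3.07752517e+00,  2.71884732e-03]), 'contact_force': array([-0.6857942 ,  0.53696584, -1.0623454 ]), 'wrist_torque': array([ 0.04784656,  0.00836159, -0.01268184]), 'grip_force': 0.0, 'opening': 0.08553545277241292}
{'camera_matrix': array([[318.39437048,   0.        , 282.3640172 ],
       [  0.        , 318.39437048, 207.86032614],
       [  0.        ,   0.        ,   1.        ]]), 'k1': -0.06771458957996783, 'T_tool_cam': array([[ 1.25603498e-04, -9.62778802e-01, -2.70290514e-01,
         6.78393075e-02],
       [ 9.99999911e-01,  2.30036480e-04, -3.54695243e-04,
        -4.57231833e-04],
       [ 4.03669739e-04, -2.70290445e-01,  9.62778745e-01,
        -1.42294825e-01],
       [ 0.00000000e+00,  0.00000000e+00,  0.00000000e+00,
         1.00000000e+00]])}
```

View pics/top0.png

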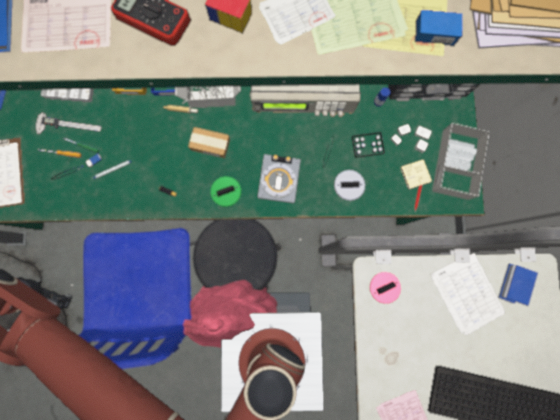

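View pics/side0.png

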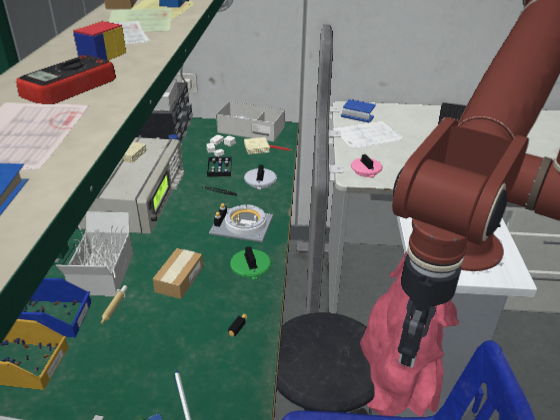

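Candidates: rectifier – the black stick with brass ends at top (167,190) / side (237,324). The pencil, the tweezers at (327,153) and the pen-like tools on the left are not it. Lid – the grey one at top (349,184). The green (225,191) and pink (386,288) ones are look-alikes. The cell is at (279,180).

```bash
python3 - <<'E'
from h import *
C,I,D=load("top")
for n,uv,z in(("rect",(167,190),.009),("lid",(349,184),.035),("cell",(279,180),.038),("green",(225,191),.03),("carton",(209,142),.045),("tray",(367,145),.02),("tweez",(327,153),0)):
    print(n,onplane(C,uv,z).round(3))
cs=[(167,190),(279,178),(349,184)]
cv2.imwrite("pics/crop0.png",np.hstack([cv2.resize(I[v-26:v+26,u-26:u+26],(260,260),interpolation=cv2.INTER_CUBIC) for u,v in cs])[:,:,::-1])
E
```

```text
rect [[0.555 0.341 0.009]]
lid [[ 0.562 -0.262  0.035]]
cell [[ 0.577 -0.033  0.038]]
green [[0.545 0.145 0.03 ]]
carton [[0.707 0.196 0.045]]
tray [[ 0.697 -0.33   0.02 ]]
tweez [[ 0.677 -0.198  0.   ]]
```

View pics/crop0.png

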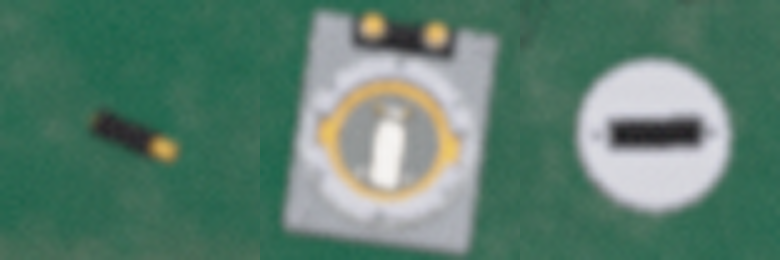

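Emit:
{"fn": "jog_arm", "kwargs": {"plan": [[-1,-0.25,0,0,0,0,-0.2],[-1,-0.25,0,0,0,0,-0.2],[-1,-0.25,0,0,0,0,-0.2],[-1,-0.25,0,0,0,0,-0.2],[-1,-0.25,0,0,0,0,-0.2],[-1,-0.25,0,0,0,0,-0.2],[-1,-0.25,0.5,0,0,0,-0.2],[-1,-0.25,0.5,0,0,0,-0.2]]}}

```text
t: 0.9
tool_pos: [0.3771, 0.4748, 0.2109]
tool_rot: [0.628, 3.078, 0.0]
contact_force: [-0.7, 0.4, 0.9]
opening: 0.0339
grip_force: 0.0
```

Emit:
{"fn": "jog_arm", "kwargs": {"plan": [[-1,-0.25,0.5,0,0,0,-0.2],[-1,-0.25,0.5,0,0,0,-0.2],[-1,-0.25,0.5,0,0,0,-0.2],[-1,-0.25,0.5,0,0,0,-0.2],[-1,-0.25,0.5,0,0,0,-0.2],[-1,-0.25,0.5,0,0,0,-0.2],[-1,-0.25,0.5,0,0,0,-0.2],[-1,-0.25,0.5,0,0,0,-0.2]]}}

```text
t: 1.7
tool_pos: [0.5083, 0.3752, 0.1302]
tool_rot: [-0.628, -3.077, 0.001]
contact_force: [-0.3, -0.1, 0.0]
opening: 0.0341
grip_force: 0.0
```

Emit:
{"fn": "jog_arm", "kwargs": {"plan": [[-1,-0.25,0.25,0,0,0.19,-0.2],[-1,-0.2,0.25,0,0,0.19,-0.2],[-0.7,-0.2,0,0,0,0.19,-0.2],[0,0,0,0,0,0.19,-0.2],[0,0,0,0,0,0.19,-0.2],[0,0,0,0,0,0.19,-0.2],[0,0,0,0,0,0.19,-0.2],[0,0,0,0,0,0.19,-0.2]]}}

```text
t: 2.5
tool_pos: [0.5471, 0.3373, 0.1205]
tool_rot: [-2.256, -2.185, 0.002]
contact_force: [0.2, -0.1, -0.2]
opening: 0.0342
grip_force: 0.0
```

Emit:
{"fn": "jog_arm", "kwargs": {"plan": [[0,0,0,0,0,0.19,-0.2],[0,0,0,0,0,0.19,-0.2],[0,0,0,0,0,0,-0.2]]}}

```text
t: 2.8
tool_pos: [0.5471, 0.3373, 0.1207]
tool_rot: [-2.551, -1.834, 0.002]
contact_force: [-0.6, -0.4, 0.1]
opening: 0.0343
grip_force: 0.0
```

```bash
cat >> h.py <<'E'
def state():
    o=ctrl.get_obs();Rt=R.from_rotvec(o["tool_rot"]).as_matrix()
    psi=np.degrees(np.arctan2(Rt[1,0],Rt[0,0]))
    print("t %.2f pos %s psi %.2f tilt %s F %s open %.4f grip %.1f"%(o["t"],np.round(o["tool_pos"],4),psi,Rt[:2,2].round(4),np.round(o["contact_force"],1),o["opening"],o["grip_force"]))
    return o,Rt,psi
def go(target,psi_t=None):
    "print shift in tool units and turn about tool z in units"
    o,Rt,psi=state();d=Rt.T@(np.array(target)-o["tool_pos"])
    print("shift units",(d/0.02).round(3),"" if psi_t is None else "turn units %.3f (%.2f deg)"%(-((psi_t-psi+180)%360-180)/45,psi_t-psi))
E
python3 - <<'E'
from h import *
state();C,I,D=grab("wrist");cv2.imwrite("pics/w1.png",I[:,:,::-1])
E
```

```text
t 2.80 pos [0.5471 0.3373 0.1207] psi 71.44 tilt [-0.001  -0.0005] F [-0.6 -0.4  0.1] open 0.0343 grip 0.0
```

View pics/w1.png

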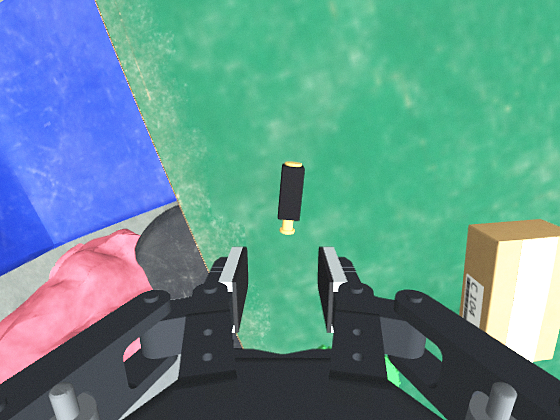

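The wrist view shows the rectifier at (291,192), with its brass spool at the lower end (288,228), i.e. toward tool -x, as planned.

```bash
python3 - <<'E'
from h import *
C,I,D=load("wrist")
H=cv2.cvtColor(I,cv2.COLOR_RGB2HSV).astype(int);roi=np.zeros(D.shape,bool);roi[140:245,260:325]=1
P=cloud(C,D)
blk=roi&(H[...,2]<70); top=blk&(P[...,2]>0.014)
print(P[top][:,2].mean(),top.sum(),np.median(P[300:320,280:300,2]) , np.median(P[100:120,280:300,2]))
def rect(m,z):
    v,u=np.nonzero(m);Q=onplane(C,np.c_[u,v],z)[:,:2]
    (c,s,a)=cv2.minAreaRect((Q*1000).astype(np.float32));return np.array(c)/1000,s,a,Q
c,s,a,Q=rect(top,0.018);print(c,s,a)
br=roi&(H[...,0]>15)&(H[...,0]<35)&(H[...,1]>80)&(H[...,2]>120)
v,u=np.nonzero(br&(np.arange(420)[:,None]>205));B=onplane(C,np.c_[u,v],0.012)[:,:2].mean(0);print("spool",B)
d=B-c;print("yaw from spool",np.degrees(np.arctan2(d[1],d[0])))
w=np.linalg.eigh(np.cov(Q.T))[1][:,1];print("pca yaw",np.degrees(np.arctan2(w[1],w[0])))
E
```

```text
0.019059600379339434 1177 0.00271785978654554 0.0027011483107973466
[0.55708997 0.34563419] (43.58753204345703, 17.537744522094727) 66.31879425048828
spool [0.54380107 0.31722912]
yaw from spool -115.07185822746234
pca yaw 66.60082105057643
```

```bash
python3 -c "
from h import *
go([0.5560,0.3430,0.004],66.5)"
```

```text
t 2.85 pos [0.5471 0.3373 0.1207] psi 71.59 tilt [-0.0009 -0.0004] F [ 0.3  0.1 -0.4] open 0.0346 grip 0.0
shift units [0.413 0.335 5.835] turn units 0.113 (-5.09 deg)
```

Emit:
{"fn": "jog_arm", "kwargs": {"plan": [[0.41,0.335,0.5,0,0,0.113,-0.2],[0,0,1,0,0,0,-0.2],[0,0,1,0,0,0,-0.2],[0,0,1,0,0,0,-0.2],[0,0,1,0,0,0,-0.2],[0,0,0.8,0,0,0,-0.2],[0,0,0.5,0,0,0,-0.2],[0,0,0,0,0,0,-0.2]]}}

```text
t: 3.65
tool_pos: [0.5553, 0.3426, 0.0033]
tool_rot: [-2.629, -1.72, 0.005]
contact_force: [-1.1, 0.7, 0.7]
opening: 0.0339
grip_force: 0.0
```

Emit:
{"fn": "jog_arm", "kwargs": {"plan": [[0,0,0,0,0,0,-1],[0,0,0,0,0,0,-1],[0,0,0,0,0,0,-1],[0,0,0,0,0,0,-1],[0,0,0,0,0,0,-1],[0,0,-0.5,0,0,0,-1],[0,0,-1,0,0,0,-1],[0,0,-1,0,0,0,-1]], "grip_force": 30}}

```text
t: 4.45
tool_pos: [0.556, 0.3429, 0.0558]
tool_rot: [-2.63, -1.719, 0.002]
contact_force: [1.0, 1.0, -0.6]
opening: 0.0172
grip_force: 32.6
```

Emit:
{"fn": "jog_arm", "kwargs": {"plan": [[-0.96,0.56,-1,0,0,0,-1],[-0.96,0.56,-1,0,0,0,-1],[-0.96,0.56,-1,0,0,0,-1],[-0.96,0.56,-1,0,0,0,-1],[-0.96,0.56,-1,0,0,0,-1],[-0.96,0.56,-0.7,0,0,0,-1],[-0.96,0.56,0,0,0,0,-1],[-0.96,0.56,0,0,0,0,-1]]}}

```text
t: 5.25
tool_pos: [0.5773, 0.1657, 0.171]
tool_rot: [2.629, 1.718, 0.003]
contact_force: [0.4, 1.6, -0.1]
opening: 0.0167
grip_force: 32.6
```

Emit:
{"fn": "jog_arm", "kwargs": {"plan": [[-0.96,0.56,0,0,0,0,-1],[-0.96,0.56,0,0,0,0,-1],[-0.96,0.56,0,0,0,0,-1],[-0.96,0.56,0,0,0,0,-1],[-0.96,0.56,0,0,0,0,-1],[-0.96,0.56,0,0,0,0,-1],[-0.96,0.56,0,0,0,0,-1],[-0.96,0.56,0,0,0,0,-1]]}}

```text
t: 6.05
tool_pos: [0.5972, -0.0111, 0.1699]
tool_rot: [2.629, 1.719, 0.001]
contact_force: [0.0, 0.8, -1.6]
opening: 0.0167
grip_force: 32.6
```

Emit:
{"fn": "jog_arm", "kwargs": {"plan": [[-0.96,0.56,0,0,0,-0.19,-1],[0,0,0,0,0,-0.19,-1],[0,0,0,0,0,-0.19,-1],[0,0,0,0,0,-0.19,-1],[0,0,0,0,0,-0.19,-1],[0,0,0,0,0,-0.19,-1],[0,0,0,0,0,-0.19,-1],[0,0,0,0,0,-0.19,-1]]}}

```text
t: 6.85
tool_pos: [0.5997, -0.0322, 0.1699]
tool_rot: [1.2, 2.903, 0.0]
contact_force: [0.4, -0.1, -1.0]
opening: 0.0169
grip_force: 32.6
```

Emit:
{"fn": "jog_arm", "kwargs": {"plan": [[0,0,0,0,0,-0.19,-1],[0,0,0,0,0,-0.19,-1],[0,0,0,0,0,-0.19,-1],[0,0,0,0,0,-0.19,-1],[0,0,0,0,0,-0.05,-1],[0,0,0,0,0,0,-1],[0,0,0,0,0,0,-1]]}}

```text
t: 7.55
tool_pos: [0.5998, -0.0322, 0.1696]
tool_rot: [0.243, 3.132, -0.0]
contact_force: [0.8, 0.7, -0.6]
opening: 0.0173
grip_force: 32.6
```

```bash
python3 - <<'E'
from h import *
state();C,I,D=grab("wrist");cv2.imwrite("pics/w2.png",I[:,:,::-1])
E
```

```text
t 7.55 pos [ 0.5998 -0.0322  0.1696] psi 171.13 tilt [ 0.0003 -0.    ] F [ 0.8  0.7 -0.6] open 0.0173 grip 32.6
```

View pics/w2.png

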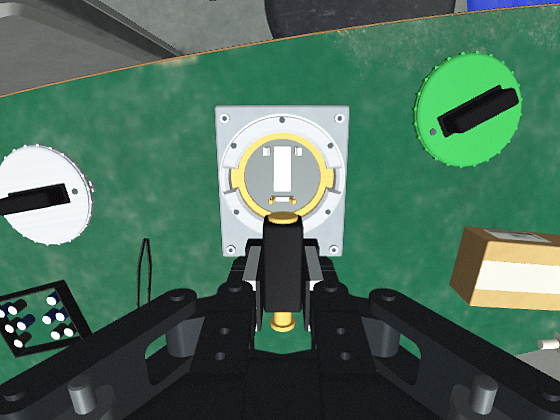

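The wrist view shows the cell centred at (281,177), with the fork at (283,199). The held stick's spool is at the bottom (283,322), toward the rear. The lid is at (40,195) and the green look-alike at (468,108).

```bash
cat > cell.py <<'E'
from h import *
from scipy.optimize import least_squares
def circ(Q,r=None):
    f=lambda p:np.hypot(Q[:,0]-p[0],Q[:,1]-p[1])-(p[2] if r is None else r)
    p0=np.r_[Q.mean(0),.05];s=least_squares(f,p0,loss="soft_l1",f_scale=.0007);return s.x.round(4)
C,I,D=load("wrist");P=cloud(C,D)
H=cv2.cvtColor(I,cv2.COLOR_RGB2HSV).astype(int)
g=cv2.medianBlur(I,3)
# plate edges: low saturation vs green, rows 115..225
m=(H[...,1]<60)&(H[...,2]>110)
L=[];Rr=[]
for v in range(115,222):
    u=np.nonzero(m[v,200:365])[0]+200
    L.append((u.min()-.5,v));Rr.append((u.max()+.5,v))
yaws=[];mid=[]
for e in(L,Rr):
    Q=onplane(C,e,0.012)[:,:2]
    for _ in range(2):
        vx,vy,x0,y0=cv2.fitLine((Q*1000).astype(np.float32),cv2.DIST_HUBER,0,.01,.01).ravel()
    y=np.degrees(np.arctan2(vy,vx));y=(y+90)%180-90;yaws.append(y)
    mid.append((x0/1000,y0/1000))
print("edge yaws",yaws)
a=np.radians(np.mean(yaws));n=np.array([-np.sin(a),np.cos(a)])
s=[n@np.array(p) for p in mid];print("width",s[0]-s[1],"lateral mid",np.mean(s))
T=[]
for u in range(225,345):
    w=np.nonzero(m[90:125,u])[0]
    if len(w):T.append((u,w.min()+90-.5))
Q=onplane(C,T,0.012)[:,:2];ex=np.array([np.cos(a),np.sin(a)])
f=np.median(Q@ex);print("from front edge: centre along",f,"+.062 or +.075; spread",np.std(Q@ex))
# yellow follower: gap in bore; inner/outer
yel=(H[...,0]>18)&(H[...,0]<35)&(H[...,1]>110)&(H[...,2]>120);yel[212:]=0;yel[:110]=0;yel[:,:220]=0;yel[:,345:]=0
print("yellow z",np.median(P[yel][:,2]))
v,u=np.nonzero(yel);c0=np.array([281,177.]);th=np.degrees(np.arctan2(v-c0[1],u-c0[0]));rr=np.hypot(u-c0[0],v-c0[1])
o=[];i=[]
for t in range(-180,180,2):
    k=np.abs(th-t)<1.5
    if 15<abs(t)<165 and not 55<t<125 and k.sum()>3:
        j=np.nonzero(k)[0]; o.append((u[j[rr[j].argmax()]],v[j[rr[j].argmax()]]));i.append((u[j[rr[j].argmin()]],v[j[rr[j].argmin()]]))
print("bore rim (z .038)",circ(onplane(C,o,.038)[:,:2]),"(z .032)",circ(onplane(C,o,.032)[:,:2]))
ct=(np.abs(P[...,2]-np.median(P[150:200,222:230,2]))<.003)
print("collar z",np.median(P[150:200,222:230,2]))
print("slots",onplane(C,[(232,178),(331,178)],.032))
np.save("pics/a.npy",a)
# held stick, tool coords
o_=ctrl.get_obs();Rt=R.from_rotvec(o_["tool_rot"]).as_matrix()
blk=(H[...,2]<60);blk[:222]=0;blk[308:]=0;blk[:,:262]=0;blk[:,306:]=0
PT=(P-o_["tool_pos"])@Rt
v,u=np.nonzero(blk);print("stick rows",v.min(),v.max(),"z tool",np.median(PT[blk][:,2]))
b=(H[...,0]>15)&(H[...,0]<35)&(H[...,1]>100)&(H[...,2]>110);b[:310]=0;b[:,:260]=0;b[:,310:]=0
print("spool tool",np.percentile(PT[b],[5,50,95],axis=0).round(4))
b2=(H[...,0]>15)&(H[...,0]<35)&(H[...,1]>100)&(H[...,2]>110);b2[:210]=0;b2[224:]=0;b2[:,:262]=0;b2[:,306:]=0
print("cap tool",np.percentile(PT[b2],[5,50,95],axis=0).round(4))
E
python3 cell.py
```

```text
edge yaws [np.float32(-8.697144), np.float32(-8.881989)]
width -0.12263535 lateral mid 0.05858352
from front edge: centre along 0.5169537413353584 +.062 or +.075; spread 7.286502688321175e-05
yellow z 0.02726601203757717
bore rim (z .038) [ 0.5821 -0.0308  0.0387] (z .032) [ 0.5832 -0.031   0.0396]
collar z 0.03695984772590069
slots [[ 0.57594762 -0.07464636  0.032     ]
 [ 0.5895357   0.01258159  0.032     ]]
stick rows 222 307 z tool -0.011613227252527322
spool tool [[-0.0322 -0.0058 -0.0099]
 [-0.0298 -0.0008 -0.0067]
 [-0.0234  0.0044 -0.0027]]
cap tool [[-0.0175 -0.0174 -0.0094]
 [ 0.0251 -0.0003 -0.0042]
 [ 0.0259  0.0176  0.1429]]
```

```bash
python3 -c "
from h import *
go([0.5787,-0.0301,0.0225],171.2)"
```

```text
t 7.60 pos [ 0.5998 -0.0322  0.1696] psi 171.14 tilt [ 0.0003 -0.    ] F [ 0.9 -0.3  0.1] open 0.0172 grip 32.6
shift units [ 1.061 -0.059  7.355] turn units -0.001 (0.06 deg)
```

Emit:
{"fn": "jog_arm", "kwargs": {"plan": [[0.53,-0.03,0.5,0,0,0,-1],[0.53,-0.03,1,0,0,0,-1],[0,0,1,0,0,0,-1],[0,0,1,0,0,0,-1],[0,0,1,0,0,0,-1],[0,0,0.85,0,0,0,-1],[0,0,0,0,0,0,-1],[0,0,0,0,0,0,-1]]}}

```text
t: 8.4
tool_pos: [0.5787, -0.0302, 0.0625]
tool_rot: [-0.242, -3.132, -0.0]
contact_force: [0.4, -0.3, -0.1]
opening: 0.0169
grip_force: 32.6
```

```bash
python3 - <<'E'
from h import *
go([0.5787,-0.0301,0.0225],171.2);C,I,D=grab("wrist");cv2.imwrite("pics/w3.png",cv2.resize(I[120:380,150:420],None,fx=2,fy=2)[:,:,::-1])
E
```

```text
t 8.40 pos [ 0.5787 -0.0302  0.0625] psi 171.17 tilt [-0.0003  0.0001] F [ 0.4 -0.3 -0.1] open 0.0169 grip 32.6
shift units [-0.     0.003  1.999] turn units -0.001 (0.03 deg)
```

View pics/w3.png

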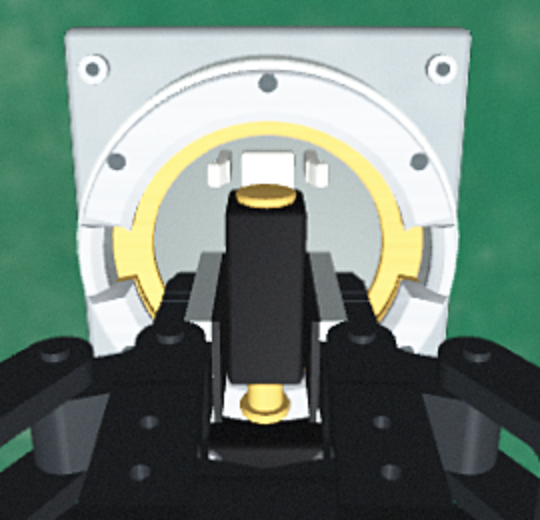

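The crop shows the stick (column 266) lined up with the bed and cheeks (midline 268), spool to the rear. I'm lowering it.

Emit:
{"fn": "jog_arm", "kwargs": {"plan": [[0,0,0.5,0,0,0,-1],[0,0,0.4,0,0,0,-1],[0,0,0.4,0,0,0,-1],[0,0,0.3,0,0,0,-1],[0,0,0.2,0,0,0,-1],[0,0,0.1,0,0,0,-1],[0,0,0.05,0,0,0,-1],[0,0,0,0,0,0,-1]]}}

```text
t: 9.25
tool_pos: [0.5788, -0.0302, 0.0242]
tool_rot: [-0.241, -3.132, -0.0]
contact_force: [-3.6, 0.7, 4.6]
opening: 0.0173
grip_force: 33.1
```

```bash
python3 - <<'E'
from h import *
a=np.radians(-8.8);ex=np.array([np.cos(a),np.sin(a)]);n=np.array([-ex[1],ex[0]])
C,I,D=load("wrist");P=cloud(C,D)
print("cheeks w3 front/back corners (want .5523,.5593), z",[ (round(q[:2]@ex,4),round(q[:2]@n,4)) for q in onplane(C,[(261,196),(307,196)],.031)],P[197:206,258:263,2].round(3).max(), P[197:206,304:309,2].max().round(3))
q=P[195:215,252:265].reshape(-1,3);q=q[q[:,2]>.027];print("L cheek top",np.percentile(q[:,:2]@ex,[2,98]),np.percentile(q[:,:2]@n,[2,98]),len(q))
q=P[195:215,302:316].reshape(-1,3);q=q[q[:,2]>.027];print("R cheek top",np.percentile(q[:,:2]@ex,[2,98]),np.percentile(q[:,:2]@n,[2,98]),len(q))
state();C,I,D=grab("wrist");P=cloud(C,D)
cv2.imwrite("pics/w4.png",cv2.resize(I[120:380,150:420],None,fx=2,fy=2)[:,:,::-1])
H=cv2.cvtColor(I,cv2.COLOR_RGB2HSV).astype(int)
b=(H[...,2]<60);b[:,:270]=0;b[:,300:]=0;b[:215]=0;b[312:]=0
q=P[b];print("stick top z",np.median(q[:,2]),"front part",np.median(P[222:235,278:292,2]),"rear",np.median(P[290:305,278:292,2]))
E
```

```text
cheeks w3 front/back corners (want .5523,.5593), z [(np.float64(0.5504), np.float64(0.0461)), (np.float64(0.5504), np.float64(0.0719))] 0.032 0.031
L cheek top [0.55323369 0.55988295] [0.04193684 0.04702177] 123
R cheek top [0.55311873 0.55992643] [0.06999444 0.07556348] 122
t 9.25 pos [ 0.5788 -0.0302  0.0242] psi 171.19 tilt [-0.0005  0.    ] F [-3.6  0.7  4.6] open 0.0173 grip 33.1
stick top z 0.03570690197893134 front part 0.035280793468270025 rear 0.03586668236000398
```

View pics/w4.png

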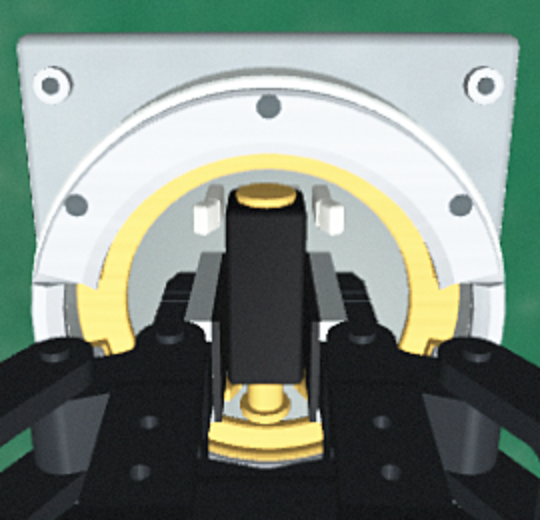

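The stick's top is at z 0.0357, against 0.036 expected when seated, and it sits between the cheeks. So it is on the bed and I can release it.

Emit:
{"fn": "jog_arm", "kwargs": {"plan": [[0,0,0,0,0,0,-0.3],[0,0,0,0,0,0,-0.3],[0,0,0,0,0,0,-0.3],[0,0,-0.2,0,0,0,-0.3],[0,0,-0.4,0,0,0,-0.3],[0,0,-1,0,0,0,-0.3],[0,0,-1,0,0,0,-0.3],[0,0,-1,0,0,0,-0.3]]}}

```text
t: 10.1
tool_pos: [0.5789, -0.0302, 0.0968]
tool_rot: [0.241, 3.132, -0.0]
contact_force: [0.7, 0.0, 0.4]
opening: 0.03
grip_force: 0.0
```

Emit:
{"fn": "jog_arm", "kwargs": {"plan": [[-0.8,0,-1,0,0,0,-0.3],[-0.8,0,-1,0,0,0,-0.3],[0,0,-1,0,0,0,-0.3],[0,0,0,0,0,0,-0.3]]}}

```text
t: 10.5
tool_pos: [0.613, -0.0355, 0.1599]
tool_rot: [0.241, 3.125, -0.001]
contact_force: [-0.9, -0.6, 0.9]
opening: 0.0297
grip_force: 0.0
```

```bash
python3 - <<'E'
from h import *
a=np.radians(-8.8);ex=np.array([np.cos(a),np.sin(a)]);n=np.array([-ex[1],ex[0]])
state();C,I,D=grab("wrist");P=cloud(C,D)
ce=.5798*ex+.0587*n;px=proj(C,[[*ce,.03]])[0];print(px)
u,v=px.astype(int);r=slice(max(v-90,0),v+90),slice(u-90,u+90)
cv2.imwrite("pics/w5.png",cv2.resize(I[r],None,fx=3,fy=3)[:,:,::-1])
H=cv2.cvtColor(I,cv2.COLOR_RGB2HSV).astype(int)
b=np.zeros(D.shape,bool);b[v-40:v+40,u-40:u+40]=1
rel=P[...,:2]-ce
b&=(H[...,2]<60)&(np.hypot(rel[...,0],rel[...,1])<.036)&(P[...,2]>.025)
q=P[b];al=q[:,:2]@ex;la=q[:,:2]@n
print("z",np.median(q[:,2]),"along",np.percentile(al,[2,98]),"lat",np.percentile(la,[2,98]),len(q))
vv,uu=np.nonzero(b&(P[...,2]>.032));Q=onplane(C,np.c_[uu,vv],.036)[:,:2];print(cv2.minAreaRect((Q*1000).astype(np.float32)))
for s in("f","r"):
    k=(al<np.median(al)) if s=="f" else al>np.median(al);print(s,np.median(q[k][:,2]))
E
```

```text
t 10.50 pos [ 0.613  -0.0355  0.1599] psi 171.19 tilt [ 0.0076 -0.0013] F [-0.9 -0.6  0.9] open 0.0297 grip 0.0
[283.22657712 161.87831458]
z 0.0356052426767981 along [0.55451705 0.5954393 ] lat [0.04940933 0.06610259] 1080
((577.0159301757812, -30.57445526123047), (17.494516372680664, 42.3532829284668), 81.20149230957031)
f 0.03561324810158861
r 0.035585716367010384
```

View pics/w5.png

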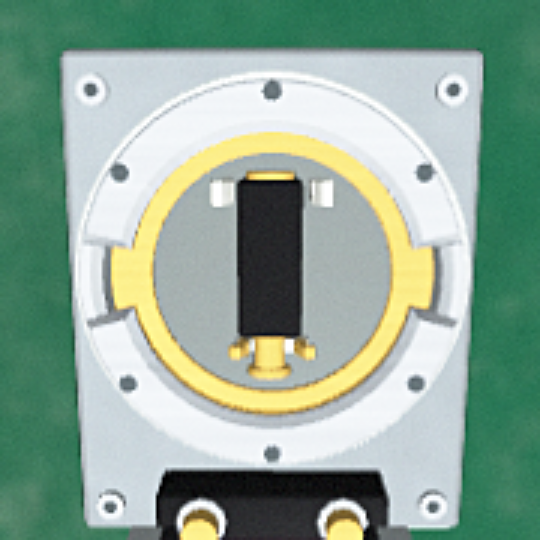

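The stick lies flat (z 0.0356 front and rear), spool in the fork at (268,360 in the crop), cap between the cheeks. Next is the lid.

Emit:
{"fn": "jog_arm", "kwargs": {"plan": [[0.075,-0.97,0,0,0,0,-0.1],[0.075,-0.97,0,0,0,0,-0.1],[0.075,-0.97,0,0,0,0,-0.1],[0.075,-0.97,0,0,0,0,-0.1],[0.075,-0.97,0,0,0,0,-0.1],[0.075,-0.97,0,0,0,0,-0.1],[0.075,-0.97,0,0,0,0,-0.1],[0.075,-0.97,0,0,0,0,-0.1]]}}

```text
t: 11.35
tool_pos: [0.5733, -0.1868, 0.1533]
tool_rot: [-0.241, -3.13, -0.002]
contact_force: [1.0, 0.2, 0.8]
opening: 0.0383
grip_force: 0.0
```

Emit:
{"fn": "jog_arm", "kwargs": {"plan": [[0.075,-0.97,0,0,0,0,-0.1],[0.075,-0.97,0,0,0,0,-0.1],[0.075,-0.97,0,0,0,0,-0.1],[0.075,-0.97,0,0,0,0.19,-0.1],[0,0,0,0,0,0.19,-0.1],[0,0,0,0,0,0.19,-0.1],[0,0,0,0,0,0.19,-0.1],[0,0,0,0,0,0.19,-0.1]]}}

```text
t: 12.15
tool_pos: [0.5557, -0.2618, 0.1533]
tool_rot: [-1.374, -2.822, -0.001]
contact_force: [0.3, 0.9, 0.8]
opening: 0.0384
grip_force: 0.0
```

Emit:
{"fn": "jog_arm", "kwargs": {"plan": [[0,0,0,0,0,0.19,-0.1],[0,0,0,0,0,0.19,-0.1],[0,0,0,0,0,0.19,-0.1],[0,0,0,0,0,0.19,-0.1],[0,0,0,0,0,0.08,-0.1],[0,0,0,0,0,0,-0.1],[0,0,0,0,0,0,-0.1]]}}

```text
t: 12.85
tool_pos: [0.5562, -0.2619, 0.1541]
tool_rot: [-2.206, -2.234, 0.001]
contact_force: [-0.1, 0.0, -0.3]
opening: 0.0385
grip_force: 0.0
```

```bash
cp pics/wrist.npz pics/cellview.npz; python3 - <<'E'
from h import *
from scipy.optimize import least_squares
def circ(Q):
    s=least_squares(lambda p:np.hypot(Q[:,0]-p[0],Q[:,1]-p[1])-p[2],np.r_[Q.mean(0),.05],loss="soft_l1",f_scale=.0005);return s.x.round(4),np.std(s.fun).round(5)
# cell centre: collar by depth
C,I,D=load("cellview");P=cloud(C,D)
m=((P[...,2]>.033)&(P[...,2]<.042)).astype(np.uint8);rel=P[...,:2]-[.582,-.031];m&=(np.hypot(rel[...,0],rel[...,1])<.060).astype(np.uint8);m&=(P[...,0]<.628).astype(np.uint8)
cs,_=cv2.findContours(m,cv2.RETR_EXTERNAL,cv2.CHAIN_APPROX_NONE);c=max(cs,key=cv2.contourArea)[:,0,:]
Q=onplane(C,c,.038)[:,:2];r=np.hypot(*(Q-[.582,-.031]).T);Q=Q[(r>.05)&(r<.058)];print("cell",circ(Q),len(Q))
state();C,I,D=grab("wrist");cv2.imwrite("pics/w6.png",I[:,:,::-1]);P=cloud(C,D)
H=cv2.cvtColor(I,cv2.COLOR_RGB2HSV).astype(int)
near=np.hypot(P[...,0]-.562,P[...,1]+.262)<.075
fl=(near&(P[...,2]>.016)&((H[...,1]<60)|(P[...,2]>.035))).astype(np.uint8);fl[240:]=0
cs,_=cv2.findContours(fl,cv2.RETR_EXTERNAL,cv2.CHAIN_APPROX_NONE);c=max(cs,key=cv2.contourArea)[:,0,:];print(cv2.boundingRect(c),np.median(P[(fl>0)&(H[...,2]>120)][:,2]))
c=c[c[:,1]<235];print("lid flange",circ(onplane(C,c,.026)[:,:2]))
b=near&(H[...,2]<70)&(P[...,2]>.046);b[245:]=0
v,u=np.nonzero(b);Q=onplane(C,np.c_[u,v],.051)[:,:2];print("bar",cv2.minAreaRect((Q*1000).astype(np.float32)),u.min(),u.max(),v.min(),v.max(),np.median(P[b][:,2]))
E
```

```text
cell (array([ 0.5823, -0.0307,  0.0533]), np.float64(0.00054)) 323
t 12.85 pos [ 0.5562 -0.2619  0.1541] psi 90.72 tilt [-0.0016  0.001 ] F [-0.1  0.  -0.3] open 0.0385 grip 0.0
(235, 144, 115, 96) 0.025346769615509135
lid flange (array([ 0.5652, -0.2643,  0.0488]), np.float64(0.00055))
bar ((529.74560546875, -210.675048828125), (124.68888092041016, 379.98321533203125), 66.80680084228516) 7 465 3 241 0.05022614507880288
```

View pics/w6.png

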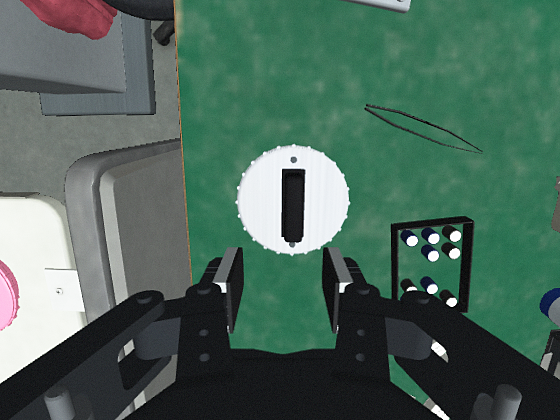

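The lid is at (293,200), its bar along the image vertical (columns 282–304, rows 169–240). The tray (430,265) and tweezers (425,128) are clear of it.

```bash
python3 - <<'E'
from h import *
C,I,D=load("wrist");P=cloud(C,D)
H=cv2.cvtColor(I,cv2.COLOR_RGB2HSV).astype(int)
b=np.zeros(D.shape,bool);b[163:243,276:312]=1
b&=(H[...,2]<70)&(P[...,2]>.0475)
v,u=np.nonzero(b);Q=onplane(C,np.c_[u,v],.051)[:,:2];c=cv2.minAreaRect((Q*1000).astype(np.float32));print(c)
w=np.linalg.eigh(np.cov(Q.T))[1][:,1];print("bar yaw",np.degrees(np.arctan2(w[1],w[0]))%180,Q.mean(0))
q=onplane(C,[(293,159.5),(292,244.5)],.026);d=q[0]-q[1];print("marks",q,np.degrees(np.arctan2(d[1],d[0])))
go([0.565,-0.2643,.028],None)
E
```

```text
((565.1651611328125, -261.4861755371094), (14.786383628845215, 59.66036605834961), 0.257738322019577)
bar yaw 90.02141832097483 [ 0.56518836 -0.26353977]
marks [[ 0.56490321 -0.22732571  0.026     ]
 [ 0.565656   -0.30455604  0.026     ]] 90.55846454534439
t 12.90 pos [ 0.5563 -0.262   0.1544] psi 90.71 tilt [-0.0012  0.0008] F [ 0.2 -0.2 -0.6] open 0.0384 grip 0.0
shift units [-0.124  0.439  6.317]
```

Emit:
{"fn": "jog_arm", "kwargs": {"plan": [[-0.1,0.44,1,0,0,0.01,-0.1],[0,0,1,0,0,0,-0.1],[0,0,1,0,0,0,-0.1],[0,0,1,0,0,0,-0.1],[0,0,1,0,0,0,-0.1],[0,0,0.8,0,0,0,-0.1],[0,0,0.45,0,0,0,-0.1],[0,0,0,0,0,0,-0.1]]}}

```text
t: 13.7
tool_pos: [0.5647, -0.2637, 0.0286]
tool_rot: [-2.215, -2.223, 0.001]
contact_force: [0.4, 0.6, 0.3]
opening: 0.0386
grip_force: 0.0
```

```bash
python3 -c "
from h import *
go([0.5652,-0.264,0.0285],90.3)"
```

```text
t 13.70 pos [ 0.5647 -0.2637  0.0286] psi 90.20 tilt [-0.0026  0.0016] F [0.4 0.6 0.3] open 0.0386 grip 0.0
shift units [-0.017  0.026  0.004] turn units -0.002 (0.10 deg)
```

Emit:
{"fn": "jog_arm", "kwargs": {"plan": [[0,0,0,0,0,0,-1],[0,0,0,0,0,0,-1],[0,0,0,0,0,0,-1],[0,0,0,0,0,0,-1],[0,0,0,0,0,0,-1],[0,0,0,0,0,0,-1],[0,0,-0.25,0,0,0,-1],[0,0,-0.5,0,0,0,-1]], "grip_force": 100}}

```text
t: 14.5
tool_pos: [0.5641, -0.2632, 0.0436]
tool_rot: [-2.215, -2.222, 0.001]
contact_force: [0.0, -0.8, -2.5]
opening: 0.0126
grip_force: 98.2
```

Emit:
{"fn": "jog_arm", "kwargs": {"plan": [[0,0,-0.8,0,0,0,-1],[0,0,-0.8,0,0,0,-1],[0,0,-0.8,0,0,0,-1],[0,0,-0.8,0,0,0,-1],[0,0,0,0,0,0,-1],[0,0,0,0,0,0,-1]]}}

```text
t: 15.1
tool_pos: [0.566, -0.2644, 0.1102]
tool_rot: [2.217, 2.224, 0.0]
contact_force: [-0.1, -0.8, -3.0]
opening: 0.0126
grip_force: 98.2
```

```bash
python3 - <<'E'
from h import *
go([0.5822,-0.0307,.110],81.2)
C,I,D=grab("wrist")
np.savez("pics/lidheld.npz",I=I,D=D,K=C[0],k=C[1],R=C[2],o=C[3])
cv2.imwrite("pics/w7.png",I[:,:,::-1])
E
```

```text
t 15.10 pos [ 0.566  -0.2644  0.1102] psi 90.19 tilt [ 0.0011 -0.0007] F [-0.1 -0.8 -3. ] open 0.0126 grip 98.2
shift units [11.685  0.848  0.   ] turn units 0.200 (-8.99 deg)
```

View pics/w7.png

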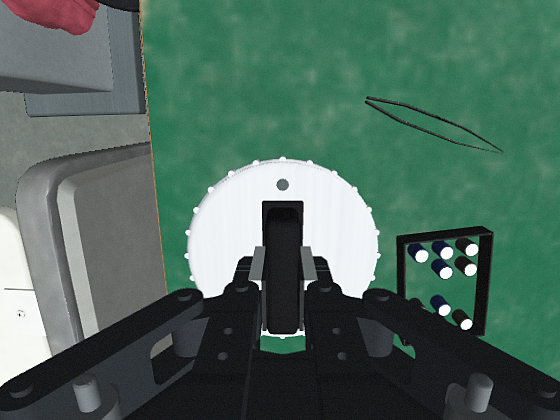

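The lid is held level by the bar, centred near (283,250), its lug mark at (283,184).

```bash
python3 - <<'E'
from h import *
from scipy.optimize import least_squares
C,I,D=load("lidheld");P=cloud(C,D);H=cv2.cvtColor(I,cv2.COLOR_RGB2HSV).astype(int)
o=ctrl.get_obs();Rt=R.from_rotvec(o["tool_rot"]).as_matrix();T=(P-o["tool_pos"])@Rt
m=((H[...,1]<50)&(H[...,2]>140)&(T[...,2]<.03)&(T[...,2]>-.02));m[:,:180]=0;m[:,386:]=0;m[300:]=0;m[:150]=0
q=T[m];A=np.c_[q[:,:2],np.ones(len(q))]
w=np.linalg.lstsq(A,q[:,2],rcond=None)[0]
k=np.abs(A@w-q[:,2])<.0012;w=np.linalg.lstsq(A[k],q[k,2],rcond=None)[0];print("plane tilt",w[:2].round(4),"z",w[2].round(4),k.mean())
zt=w[2];zw=o["tool_pos"][2]-zt
cs,_=cv2.findContours(m.astype(np.uint8),cv2.RETR_EXTERNAL,cv2.CHAIN_APPROX_NONE);c=max(cs,key=cv2.contourArea)[:,0,:]
for z in(zw,zw-.0):
    Q=(onplane(C,c,z)-o["tool_pos"])@Rt;Q=Q[:,:2];r=np.hypot(Q[:,0],Q[:,1]);Q=Q[(r>.045)&(r<.056)]
    s=least_squares(lambda p:np.hypot(Q[:,0]-p[0],Q[:,1]-p[1])-p[2],[0,0,.05],loss="soft_l1",f_scale=.0005);print(s.x.round(4),len(Q))
print("mark",((onplane(C,(282.8,184),zw)-o["tool_pos"])@Rt).round(4))
E
```

```text
plane tilt [0.0091 0.0004] z 0.0052 0.8323632874960025
[0.0012 0.0008 0.0483] 410
[0.0012 0.0008 0.0483] 410
mark [[0.0373 0.0011 0.0053]]
```

Emit:
{"fn": "jog_arm", "kwargs": {"plan": [[0.97,0.07,0,0,0,0,-1],[0.97,0.07,0,0,0,0,-1],[0.97,0.07,0,0,0,0,-1],[0.97,0.07,0,0,0,0,-1],[0.97,0.07,0,0,0,0,-1],[0.97,0.07,0,0,0,0,-1],[0.97,0.07,0,0,0,0,-1],[0.97,0.07,0,0,0,0,-1]]}}

```text
t: 15.95
tool_pos: [0.576, -0.1065, 0.1089]
tool_rot: [-2.216, -2.226, 0.0]
contact_force: [0.2, 0.1, -2.0]
opening: 0.0128
grip_force: 98.2
```

Emit:
{"fn": "jog_arm", "kwargs": {"plan": [[0.97,0.07,0,0,0,0,-1],[0.97,0.07,0,0,0,0,-1],[0.97,0.07,0,0,0,0,-1],[0.97,0.07,0,0,0,0,-1],[0,0,0,0,0,0.1,-1],[0,0,0,0,0,0.1,-1],[0,0,0,0,0,0,-1],[0,0,0,0,0,0,-1]]}}

```text
t: 16.75
tool_pos: [0.5814, -0.0304, 0.109]
tool_rot: [-2.383, -2.047, 0.0]
contact_force: [-0.1, -0.5, -2.5]
opening: 0.0132
grip_force: 98.1
```

```bash
python3 -c "
from h import *
go([0.5822,-0.0307,0.065],81.2)"
```

```text
t 16.75 pos [ 0.5814 -0.0304  0.109 ] psi 81.34 tilt [-0.0005  0.0002] F [-0.1 -0.5 -2.5] open 0.0132 grip 98.1
shift units [-0.009  0.045  2.202] turn units 0.003 (-0.14 deg)
```

Emit:
{"fn": "jog_arm", "kwargs": {"plan": [[0,0.045,0.8,0,0,0,-1],[0,0,0.7,0,0,0,-1],[0,0,0.4,0,0,0,-1],[0,0,0.2,0,0,0,-1],[0,0,0.1,0,0,0,-1],[0,0,0,0,0,0,-1]]}}

```text
t: 17.35
tool_pos: [0.5825, -0.0315, 0.065]
tool_rot: [-2.385, -2.044, 0.0]
contact_force: [0.5, 0.9, -2.4]
opening: 0.013
grip_force: 98.1
```

Emit:
{"fn": "jog_arm", "kwargs": {"plan": [[0,0,0.1,0,0,0,-1],[0,0,0.1,0,0,0,-1],[0,0,0.1,0,0,0,-1],[0,0,0,0,0,0,-1]]}}

```text
t: 17.75
tool_pos: [0.5829, -0.0316, 0.0594]
tool_rot: [2.385, 2.044, 0.001]
contact_force: [0.8, 0.4, -1.9]
opening: 0.0131
grip_force: 98.2
```

Emit:
{"fn": "jog_arm", "kwargs": {"plan": [[0.03,-0.03,0.05,0,0,0,-1],[0,0,0.05,0,0,0,-1],[0,0,0.05,0,0,0,-1],[0,0,0,0,0,0,-1]]}}

```text
t: 18.15
tool_pos: [0.5829, -0.0314, 0.0571]
tool_rot: [2.384, 2.043, 0.001]
contact_force: [1.1, -1.4, 2.9]
opening: 0.0125
grip_force: 98.8
```

Emit:
{"fn": "jog_arm", "kwargs": {"plan": [[0,0,0.05,0,0,0,-1],[0,0,0.05,0,0,0,-1],[0,0,0.05,0,0,0,-1],[0,0,0,0,0,0,-1]]}}

```text
t: 18.55
tool_pos: [0.5829, -0.0313, 0.0539]
tool_rot: [2.384, 2.043, 0.001]
contact_force: [1.2, -3.8, 4.8]
opening: 0.0128
grip_force: 99.1
```

Emit:
{"fn": "jog_arm", "kwargs": {"plan": [[0,0,0.05,0,0,0,-1],[0,0,0.05,0,0,0,-1],[0,0,0.03,0,0,0,-1],[0,0,0,0,0,0,-1]]}}

```text
t: 18.95
tool_pos: [0.5829, -0.0314, 0.0535]
tool_rot: [2.385, 2.044, -0.0]
contact_force: [-6.0, -3.4, 16.8]
opening: 0.0127
grip_force: 100.8
```

```bash
cat > chk.py <<'E'
from h import *
from scipy.optimize import least_squares
o,Rt,psi=state();C,I,D=grab("wrist");P=cloud(C,D);H=cv2.cvtColor(I,cv2.COLOR_RGB2HSV).astype(int)
r=np.hypot(P[...,0]-.582,P[...,1]+.031)
m=(H[...,1]<50)&(H[...,2]>140)&(r<.052)&(P[...,2]>.040)&(P[...,2]<.056);m[300:]=0
q=P[m];A=np.c_[q[:,:2]-[.582,-.031],np.ones(len(q))];w=np.linalg.lstsq(A,q[:,2],rcond=None)[0]
for _ in range(3):
    k=np.abs(A@w-q[:,2])<.001;w=np.linalg.lstsq(A[k],q[k,2],rcond=None)[0]
print("flange top plane tilt",w[:2].round(4),"z",w[2].round(4),k.mean(),len(q))
pl=(H[...,1]<50)&(H[...,2]>110)&(np.hypot(P[...,0]-.582,P[...,1]+.031)>.060)&(np.hypot(P[...,0]-.582,P[...,1]+.031)<.085)&(P[...,2]>.006)&(P[...,2]<.02)
bn=(H[...,0]>60)&(H[...,0]<90)&(H[...,1]>120)&(np.abs(P[...,2])<.01)&(np.hypot(P[...,0]-.582,P[...,1]+.031)<.16)
print("plate z (.012)",np.median(P[pl][:,2]),"bench",np.median(P[bn][:,2]))
E
python3 chk.py
```

```text
t 18.95 pos [ 0.5829 -0.0314  0.0535] psi 81.20 tilt [ 0.0005 -0.001 ] F [-6.  -3.4 16.8] open 0.0127 grip 100.8
flange top plane tilt [ 0.0003 -0.0056] z 0.0472 0.7960601810531684 15686
plate z (.012) 0.011640509615742645 bench 0.0026785502356866248
```

The flange top is at 0.0472, against 0.0475 when flush, and it is level. I'm turning it clockwise.

Emit:
{"fn": "jog_arm", "kwargs": {"plan": [[0,0,0,0,0,0.1,-1],[0,0,0,0,0,0.1,-1],[0,0,0,0,0,0.1,-1],[0,0,0,0,0,0.1,-1],[0,0,0,0,0,0.1,-1],[0,0,0,0,0,0.1,-1],[0,0,0,0,0,0.1,-1],[0,0,0,0,0,0,-1]]}}

```text
t: 19.8
tool_pos: [0.5831, -0.0312, 0.0535]
tool_rot: [2.85, 1.319, 0.001]
contact_force: [-3.7, -2.8, 16.0]
opening: 0.0128
grip_force: 100.7
```

```bash
python3 -c "
from h import *
o,_,_=state();print(o['wrist_torque'])"; python3 chk.py
```

```text
t 19.80 pos [ 0.5831 -0.0312  0.0535] psi 49.68 tilt [ 0.0011 -0.0011] F [-3.7 -2.8 16. ] open 0.0128 grip 100.7
[-0.52260152  0.81294486  0.10951677]
t 19.80 pos [ 0.5831 -0.0312  0.0535] psi 49.68 tilt [ 0.0011 -0.0011] F [-3.7 -2.8 16. ] open 0.0128 grip 100.7
flange top plane tilt [-0.0023 -0.005 ] z 0.0471 0.7970126388356952 15666
plate z (.012) 0.011631549756257936 bench 0.002648345725235951
```

Emit:
{"fn": "jog_arm", "kwargs": {"plan": [[0,0,0,0,0,0.15,-1],[0,0,0,0,0,0.15,-1],[0,0,0,0,0,0.15,-1],[0,0,0,0,0,0.15,-1],[0,0,0,0,0,0.15,-1],[0,0,0,0,0,0.15,-1],[0,0,0,0,0,0.1,-1],[0,0,0,0,0,0,-1]]}}

```text
t: 20.65
tool_pos: [0.5828, -0.0303, 0.0535]
tool_rot: [-3.138, -0.129, -0.001]
contact_force: [-6.9, 0.5, 17.8]
opening: 0.0127
grip_force: 100.9
```

Emit:
{"fn": "jog_arm", "kwargs": {"plan": [[0,0,0,0,0,0.05,-1],[0,0,0,0,0,0.04,-1],[0,0,0,0,0,0,-1],[0,0,0,0,0,0,-1]]}}

```text
t: 21.05
tool_pos: [0.5828, -0.0303, 0.0535]
tool_rot: [-3.141, -0.02, -0.0]
contact_force: [-6.2, 0.8, 17.7]
opening: 0.0129
grip_force: 101.0
```

```bash
python3 - <<'E'
from h import *
o,_,_=state();print(o['wrist_torque'])
exec(open("chk.py").read())
# bar / lug mark direction
b=np.zeros(D.shape,bool);b[:245,240:330]=1
dk=b&(P[...,2]>.041)&(P[...,2]<.052)&(H[...,2]<140)&(H[...,1]<60)&(np.hypot(P[...,0]-.582,P[...,1]+.031)>.033)&(np.hypot(P[...,0]-.582,P[...,1]+.031)<.044)
q=np.median(P[dk],0);print("mark",q,dk.sum(),"yaw",np.degrees(np.arctan2(q[1]+.0312,q[0]-.583)))
E
```

```text
t 21.05 pos [ 0.5828 -0.0303  0.0535] psi 0.73 tilt [0.0003 0.0005] F [-6.2  0.8 17.7] open 0.0129 grip 101.0
[-0.0952495   0.9675517   0.38994616]
t 21.05 pos [ 0.5828 -0.0303  0.0535] psi 0.73 tilt [0.0003 0.0005] F [-6.2  0.8 17.7] open 0.0129 grip 101.0
flange top plane tilt [-0.004  -0.0013] z 0.0471 0.793457467159801 15682
plate z (.012) 0.011646533058567526 bench 0.0026443829012093856
mark [ 0.62135678 -0.03006263  0.04834547] 106 yaw 1.6984607805005127
```

```bash
python3 -c "
from station import ctrl
print(ctrl.finish_job())"
```

```text
the job is handed in; nothing more can be done
None
```

The rectifier lies flat in the cradle with its spool in the fork, and the lid is held flush and turned about 80° to its stop, still gripped; I handed the job in at about 21 s, but no verdict came back.

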